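# Slide the wheel tin along the ramp wall into the yellow bay

## Robot

A 6-joint arm with a two-finger parallel gripper is mounted at the origin on the work surface. World frame = base frame: x ahead of the robot, y to its left, z up, the work surface at z = 0. Lengths are in m, angles in rad, forces in N, time in s.
With the tool pointing down it reaches from about 0.3 to 0.875 m from the base axis. Payload 4.2 kg.
Tool frame: the origin (TCP) lies midway between the tips of the shut fingers; the grasp point (between the pads) lies 19 mm behind it; z points along the fingers, y is the line along which they close (so a half turn about z gives the same grasp; the last joint's range is limited). The gripper opens to 85 mm and grips with 20 to 120 N. Pads are 22 mm wide; open, the fingers measure 114 mm over their backs; the gripper's body (76 mm by 85 mm) begins 54 mm behind the grasp point. The pads swing forward as they close: fully open they stand 13 mm farther back than shut.
Start: joints at [-1.147, 0.32, 1.565, -0, 1.257, -0.02], TCP at [0.247, -0.519, 0.231] pointing down, gripper open.
Joint ranges: [-3.11, 3.11], [-0.84, 2.01], [0.21, 2.61], [-1.34, 4.49], [0.05, 2.63], [-2.56, 2.56]. Speed limits (rad/s): [2.57, 2.57, 3.14, 3.14, 3.14, 3.14].

## Interface

Orientations are given as a unit quaternion [w, x, y, z].
In Python, from cell import arm, eyes, spotter gives the robot as it stands.
- The arm moves only by the tool move_arm, never from a script. Its argument "increments" is one flat list of numbers, 7 for each row, row after row: the shift along the tool's x, y, z in units of 0.1 m (1.0 is 0.1 m), then the turn, a rotation vector about the tool's x, y, z in units of 180 degrees (1.0 is 180 degrees), then the opening, from 0 (shut) to 1 (fully open). A call has 1 to 20 rows; each row is the pose to reach, as a shift and turn from the pose commanded when the call began, along the tool's axes at that moment, turning the shorter way round; what a row does not reach only later rows make up. A row lasts 1/10 s, in which the tool goes at most 50 mm and 8.59 degrees, less where a joint would pass 70% of its speed; a pose out of reach is approached as far as the arm can. A call with a number of a shift or a turn outside -1 to 1 is refused whole. A call with a gripper value outside its range is refused whole. The fingers move at their own pace and stop on an object; "newtons" is the grip in N (left out, the last holds). Time passes only in rows, so rows that repeat a pose let the fingers close. It gives the time, the measured TCP pose, the force, the opening and the grip force at its end, in the units of the state.
- arm.observe(): the state, without advancing time (a new reading comes with each control period).
- eyes.read_camera(name): name is "side" or "top"; returns a dict with "image" (400x640x3 uint8, red, green, blue), "camera_matrix" (3x3 intrinsics, pixels), "position" and "rotation" of the camera in the world. Camera axes: x right, y down, z forward; pixel columns grow to the right and rows downward; lengths in m; the calibration is good to about 2 mm. A picture is of the moment at which its call begins. There is no depth.
- arm.finish_job(): hands the job in; it is judged then, once.
Trained networks look in the newest picture that a camera, given by its name, has taken for a name from the list of things; names that differ only in an ending like _2 or _b are one class to them, and where a whole thing is asked for, a point or a joint stands for the part that bears it (a point fixed in the world has none). Each returns a list of dicts, best first, with "confidence" (0 to 1); they miss things now and then, are a little off and sometimes report something else, mostly with a low value. They report only what shows in the picture. A call takes as long as a camera call. They do not tell look-alikes from the thing itself.
- spotter.boxes_of(label, camera): "rect" ([left, top, right, bottom] in pixels, round what is visible of it).
The state is a dict: "time": time; "q": joint angles; "joint_velocities": joint speeds; "effort": joint torques, N m; "tcp_pos": TCP position; "tool_rot": TCP orientation; "force": force on the tool from outside, world axes, zero at the start; "torque": the same for the moment, N m; "finger_gap": opening from 0.0 (shut) to 1.0 (fully open); "gripper_force": force on a finger pad.
Only numpy, scipy, OpenCV 4.12 (cv2) and the standard library are available. Lean on these libraries where they do the work, as an engineer would, in place of code of your own. Each camera call takes 0.05 s, during which the arm holds its last target. There are 200 camera calls.

## Task

Push the round tin with the orange lid along the white wall of the toy parking ramp until it stands wholly inside the yellow bay, touching the wall. Slide it upright on the shelf all the way, neither lifting it nor letting it stray from the wall, and leave the green-lidded tin standing where it is in the blue bay.

Things in the scene. Friction and masses are not known exactly. Their poses are not given: they have to be found in the camera images.
- tin_center (a point): Centre (half-way up, 30 mm above the shelf) of the round tin with the orange lid, the one to push: a closed upright cylinder 92 mm in diameter, 60 mm high, about 0.3 kg, too wide to grasp. It starts on the robot's side of the wall, 3 to 12 mm from it, between the bays, at least 80 mm clear of the yellow bay and 95 mm clear of the green-lidded tin.
- ramp: Fixed grey plastic parking ramp with a straight white wall (720 mm long, 12 mm thick, 56 mm high, red top edge; smooth, the tin slips easily along it). Origin at shelf height on the wall's robot-side face, mid-length. x: square to the wall, away from the robot; y: along the wall; z: up. Bare shelf on the robot's side. A tin touching the wall has its centre at x = -46 mm.
- yellow_bay: The yellow bay: a flat sticker on the shelf under 1 mm thick (nothing to climb), 132 mm along the wall by 105 mm out from it, one long edge at the wall's foot. Origin at its centre; axes as those of the ramp. It lies towards one end of the wall, its centre 260 mm from the wall's middle; a like blue bay lies at the other end and is the wrong one.
- green_center (a point): Centre (half-way up, 30 mm above the shelf) of the other round tin, of the same size and metal but with a green lid. It stands loose by the wall in the blue bay. Bystander: leave it where it is.
There are look-alikes about, which are no part of the job. What is shaped like the part that bears tin_center but pink is not meant.

How it is judged:
At the end, for the whole second after the job is handed in: The orange-lidded tin stands upright (within 6 degrees) on the shelf on the robot's side of the wall, its centre within 20 mm of the middle of the yellow bay along the wall and its side within 8 mm of the wall; the green-lidded tin is within 20 mm of where it was (y of tin_center in the frame of yellow_bay between -0.02 and 0.02 m and x of tin_center in the frame of ramp between -0.054 and -0.04 m and height (world z) of tin_center below 0.034 m and angle between tin_center's own z axis and vertical below 0.1 rad and distance of green_center from where it was at the start of the episode below 0.02 m); the robot touches nothing.
It fails at once if the tin is lifted more than 12 mm off the shelf (height (world z) of tin_center above 0.042 m).
It fails at once if the tin is tipped by more than 15 degrees (angle between tin_center's own z axis and vertical above 0.26 rad).
It fails at once if the tin strays more than 35 mm from the wall (x of tin_center in the frame of ramp below -0.081 m).
It fails at once if the green-lidded tin is shifted more than 20 mm (distance of green_center from where it was at the start of the episode above 0.02 m).
It also fails if it takes over 42 s, if anything falls off the work surface, if the arm or the gripper's body presses on something with over 40 N, if the wrist force passes 120 N, or if a joint passes its speed limit or range.

## Working session

There is one attempt and no reset: what is moved stays moved. The work goes in short steps, Python scripts to look and compute and a tool call to move; the robot and the scene stay as the last step left them, time stands still between calls to the robot, and variables do not carry over. Pictures are saved under pics/ and viewed, at most 10 in all, crops included, and the job is handed in when it is done.

Besides the shell and the picture viewer there is one more tool, called after "Request:" as name(argument=value, ...) on one line, values as JSON. move_arm: Moves the arm, as the interface text tells. Shifts and turns lie within -1 to 1; 1 stands for 0.1 m of shift or 180 degrees of turn. Its arguments: {"type":"object","properties":{"increments":{"type":"array"},"newtons":{"type":"number"}},"required":["increments"]}

```bash
mkdir -p pics; cat > h.py <<'E'
import numpy as np, cv2
from cell import arm, eyes, spotter
def snap(n,f=None):
    r=eyes.read_camera(n)
    if f: cv2.imwrite(f,r["image"][:,:,::-1])
    return r
def ray(r,u,v,z):
    K=np.array(r["camera_matrix"]);R=np.array(r["rotation"]);p=np.array(r["position"])
    if R.shape!=(3,3):
        from scipy.spatial.transform import Rotation as Q; R=Q.from_quat(np.roll(R,-1)).as_matrix()
    d=R@np.linalg.inv(K)@[u,v,1]
    return p+d*(z-p[2])/d[2]
E
python3 - <<'E'
from h import *
for c in("top","side"):
    r=snap(c,f"pics/{c}0.png");print(c,r["position"],r["rotation"])
    for l in("tin_center","green_center","yellow_bay","ramp"):
        print(l,[(np.round(b["rect"]).tolist(),round(b["confidence"],2)) for b in spotter.boxes_of(l,c)])
s=arm.observe();print(s["tcp_pos"],s["tool_rot"],s["time"])
E
```

```text
top [0.43373541 0.01696341 1.11215512] [ 0.01970491 -0.70580158  0.70802798 -0.01233809]
tin_center [([304.0, 135.0, 348.0, 178.0], 0.81), ([383.0, 175.0, 425.0, 219.0], 0.66), ([190.0, 228.0, 232.0, 269.0], 0.63)]
green_center [([435.0, 143.0, 484.0, 185.0], 0.7)]
yellow_bay [([210.0, 129.0, 270.0, 178.0], 0.77)]
ramp [([192.0, 24.0, 509.0, 148.0], 0.75), ([211.0, 128.0, 267.0, 180.0], 0.39)]
side [ 0.42972833 -0.5106705   0.68293873] [-0.34487033  0.93634422 -0.06030995  0.02620434]
tin_center [([334.0, 194.0, 380.0, 244.0], 0.79), ([228.0, 118.0, 268.0, 161.0], 0.74), ([292.0, 267.0, 346.0, 331.0], 0.63)]
green_center [([347.0, 330.0, 408.0, 399.0], 0.73)]
yellow_bay [([321.0, 137.0, 367.0, 176.0], 0.84)]
ramp [([363.0, 106.0, 569.0, 399.0], 0.91)]
[ 0.24691327 -0.51929687  0.23131301] [2.72648393e-05 9.75476188e-01 2.20104987e-01 5.56470223e-06] 0.5
```

View pics/top0.png

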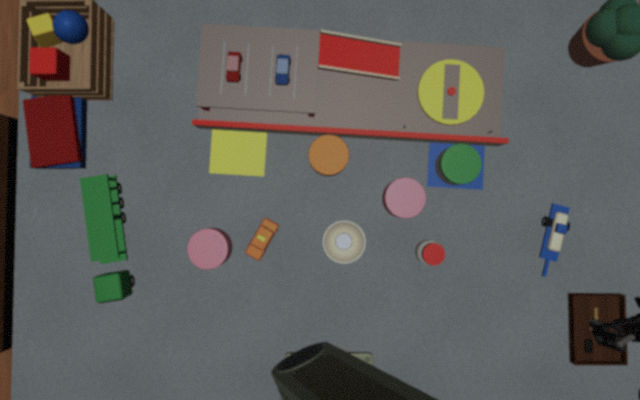

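View pics/side0.png

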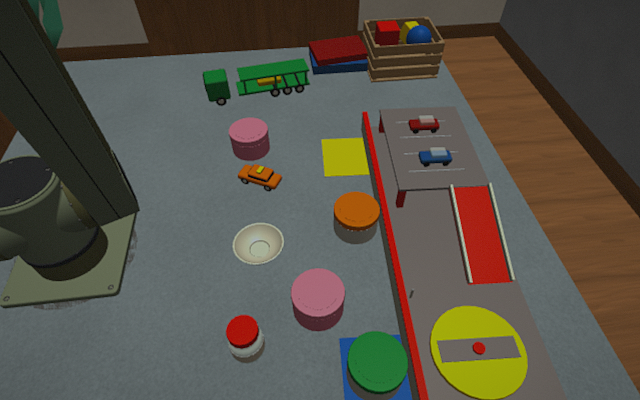

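The top view shows the following:
- Orange-lidded tin at (328,155), by the wall. This is the one meant, because of its orange lid and its place between the bays.
- Pink look-alikes at (405,198) and (208,248).
- Green-lidded tin at (460,164), on the blue bay.
- Yellow bay at (238,152), with the red wall edge running from (194,124) to (507,141).

The side view agrees: orange at (357,215), pink at (249,138) and (318,297), yellow bay at (345,157).

```bash
cat >> h.py <<'E'
def mask(im,lo,hi,roi):
    m=cv2.inRange(cv2.cvtColor(im,cv2.COLOR_RGB2HSV),lo,hi);k=np.zeros_like(m);a,b,c,d=roi;k[b:d,a:c]=m[b:d,a:c];return k
def big(m):
    c=max(cv2.findContours(m,0,1)[0],key=cv2.contourArea);return c
def cen(r,lo,hi,roi,z):
    c=big(mask(r["image"],lo,hi,roi));(u,v),_,_=cv2.fitEllipse(c)
    return ray(r,u,v,z),(u,v)
E
cat > meas.py <<'E'
from h import *
r=snap("top");im=r["image"]
m=big(mask(im,(0,150,90),(6,255,255),(185,112,515,150)))
P=np.array([ray(r,u+0.,v+0.,.056)[:2] for u,v in m[:,0]])
rc=cv2.minAreaRect(P.astype(np.float32)*1000);print("wall",rc)
box=cv2.boxPoints(rc)/1000
c=np.array(rc[0])/1000
e=box[1]-box[0] if np.linalg.norm(box[1]-box[0])>np.linalg.norm(box[2]-box[1]) else box[2]-box[1]
e=e/np.linalg.norm(e); e=e if e[1]>0 else -e
n=np.array([e[1],-e[0]]); o=c-n*.006
print("origin",o,"e",e,"n",n,"yaw",np.degrees(np.arctan2(-e[0],e[1])))
def rel(p): return np.round([(p[:2]-o)@n,(p[:2]-o)@e],4)
y=big(mask(im,(22,120,100),(35,255,255),(200,122,280,185)))
my=cv2.moments(y);py=ray(r,my["m10"]/my["m00"],my["m01"]/my["m00"],0);print("bay",py,rel(py))
for nm,lo,hi,roi in(("tin",(8,120,90),(20,255,255),(300,130,360,185)),("green",(50,90,50),(80,255,255),(430,135,495,195)),("pink1",(165,60,90),(179,160,255),(375,170,435,225)),("pink1",(165,60,90),(179,160,255),(180,220,240,275))):
    p,uv=cen(r,lo,hi,roi,.06);print(nm,p,rel(p),uv)
cv2.imwrite("pics/crop.png",cv2.resize(im[110:230,180:500,::-1],None,fx=2.5,fy=2.5))
E
python3 meas.py
```

```text
wall ((612.3876953125, -48.5634765625), (713.8836059570312, 12.638444900512695), 86.25906372070312)
origin [ 0.60640048 -0.04817201] e [0.06524525 0.99786925] n [ 0.99786925 -0.06524525] yaw -3.7409348
bay [0.5738052  0.21537799 0.        ] [-0.0497  0.2609]
tin [ 0.5601547  -0.00060234  0.06      ] [-0.0493  0.0445] (328.2121276855469, 154.2896270751953)
green [ 0.53798233 -0.29755734  0.06      ] [-0.052  -0.2533] (460.33160400390625, 163.55722045898438)
pink1 [ 0.46178365 -0.16817391  0.06      ] [-0.1365 -0.1292] (403.0749206542969, 197.6180419921875)
pink1 [0.3496112 0.2705362 0.06     ] [-0.277   0.3013] (207.69720458984375, 248.239990234375)
```

View pics/crop.png

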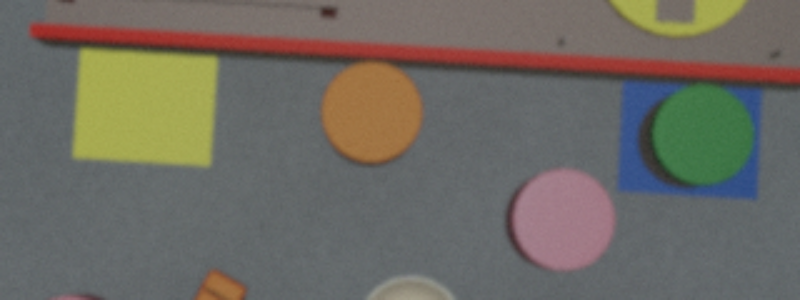

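The crop confirms the orange tin: crop (372,112), about 3 mm off the wall, with pink at (563,220) and green at (703,133). I'll shut the fingers, travel high, and come down behind the tin. I'll push with the flat finger face turned 25° towards the wall.

Request:
move_arm(increments=[0.3,-0.19,0,0,0,0,0,0.6,-0.37,0,0,0,0,0,0.9,-0.56,0,0,0,0,0], newtons=30)

```text
time: 0.85
tcp_pos: [0.3046, -0.4293, 0.2313]
tool_rot: [0.0, 0.976, 0.22, 0.0]
force: [0.1, -0.1, 0.1]
finger_gap: 0.518
gripper_force: 0.0
```

Request:
move_arm(increments=[0.3,-0.19,0,0,0,0,0,0.6,-0.37,0,0,0,0,0,0.9,-0.56,0,0,0,0,0])

```text
time: 1.15
tcp_pos: [0.362, -0.3397, 0.2315]
tool_rot: [0.0, 0.976, 0.22, 0.0]
force: [0.6, 0.1, -0.7]
finger_gap: 0.005
gripper_force: 0.0
```

Request:
move_arm(increments=[0.3,-0.19,0,0,0,0,0,0.6,-0.37,0,0,0,0,0,0.9,-0.56,0,0,0,0,0])

```text
time: 1.45
tcp_pos: [0.4193, -0.2505, 0.2316]
tool_rot: [0.0, 0.975, 0.22, 0.0]
force: [0.4, -0.6, 0.0]
finger_gap: 0.003
gripper_force: 0.0
```

Request:
move_arm(increments=[0.3,-0.19,0,0,0,0,0,0.6,-0.37,0,0,0,0,0,0.9,-0.56,0,0,0,0,0])

```text
time: 1.75
tcp_pos: [0.4766, -0.1612, 0.2315]
tool_rot: [0.0, 0.975, 0.22, 0.0]
force: [1.0, -0.6, -0.5]
finger_gap: 0.003
gripper_force: 0.0
```

Request:
move_arm(increments=[0.3,-0.19,0,0,0,-0.04,0,0.6,-0.37,0,0,0,-0.08,0,0.88,-0.54,0,0,0,-0.12,0,0.88,-0.54,0,0,0,-0.16,0,0.88,-0.54,0,0,0,-0.2,0,0.88,-0.54,0,0,0,-0.2,0,0.88,-0.54,0,0,0,-0.2,0])

```text
time: 2.45
tcp_pos: [0.5321, -0.0759, 0.2313]
tool_rot: [0.0, 0.86, 0.51, 0.0]
force: [-0.4, 0.1, 1.5]
finger_gap: -0.004
gripper_force: 0.0
```

```bash
cat > st.py <<'E'
from h import *
from scipy.spatial.transform import Rotation as Q
s=arm.observe();p=np.array(s["tcp_pos"]);R=Q.from_quat(np.roll(s["tool_rot"],-1)).as_matrix()
o=np.array([.6064,-.0482]);e=np.array([.06525,.99787]);n=np.array([.99787,-.06525])
print("t",s["time"],"p",p,"rel",[(p[:2]-o)@n,(p[:2]-o)@e],"xt yaw",np.degrees(np.arctan2(R[1,0],R[0,0])),"zt",R[:,2].round(3),"gap",s["finger_gap"],"F",np.round(s["force"],1))
print("e in tool",R.T@[*e,0],"n in tool",R.T@[*n,0])
E
python3 st.py
```

```text
t 2.45 p [ 0.53209289 -0.07593408  0.23134503] rel [np.float64(-0.07233918619920057), np.float64(-0.03252354077342424)] xt yaw 61.274225206180866 zt [ 0. -0. -1.] gap -0.004018027886427212 F [-0.4  0.1  1.5]
e in tool [ 9.06422509e-01 -4.22374624e-01 -1.08391614e-04] n in tool [4.22374635e-01 9.06422502e-01 1.20873174e-04]
```

Request:
move_arm(increments=[0,0,0.4,0,0,0,0,0,0,0.7,0,0,0,0,0,0,1.0,0,0,0,0])

```text
time: 2.75
tcp_pos: [0.532, -0.0762, 0.1305]
tool_rot: [0.0, 0.86, 0.509, 0.0]
force: [-0.0, -0.7, 0.4]
finger_gap: 0.003
gripper_force: 0.0
```

Request:
move_arm(increments=[0,0,0.35,0,0,0,0,0,0,0.7,0,0,0,0,0,0,0.9,0,0,0,0,0,0,1.0,0,0,0,0])

```text
time: 3.15
tcp_pos: [0.5309, -0.076, 0.0294]
tool_rot: [-0.001, 0.86, 0.51, -0.001]
force: [-0.2, -0.2, -0.0]
finger_gap: 0.005
gripper_force: 0.0
```

Request:
move_arm(increments=[0,0,0.07,0,0,0,0,0,0,0.13,0,0,0,0,0,0,0.13,0,0,0,0])

```text
time: 3.45
tcp_pos: [0.5324, -0.076, 0.0184]
tool_rot: [0.0, 0.86, 0.511, 0.0]
force: [-0.5, -0.4, 1.0]
finger_gap: -0.001
gripper_force: 0.0
```

Request:
move_arm(increments=[0.045,-0.021,0,0,0,0,0,0.09,-0.042,0,0,0,0,0,0.136,-0.063,0,0,0,0,0,0.181,-0.084,0,0,0,0,0,0.217,-0.101,0,0,0,0,0,0.254,-0.118,0,0,0,0,0,0.29,-0.135,0,0,0,0,0,0.326,-0.152,0,0,0,0,0,0.363,-0.169,0,0,0,0,0,0.399,-0.186,0,0,0,0,0,0.435,-0.203,0,0,0,0,0,0.471,-0.22,0,0,0,0,0,0.508,-0.237,0,0,0,0,0,0.544,-0.253,0,0,0,0,0,0.544,-0.253,0,0,0,0,0,0.544,-0.253,0,0,0,0,0])

```text
time: 5.05
tcp_pos: [0.5353, -0.0158, 0.018]
tool_rot: [-0.0, 0.86, 0.511, -0.001]
force: [-3.3, -2.7, 0.6]
finger_gap: -0.002
gripper_force: 0.0
```

```bash
python3 st.py; python3 - <<'E'
from h import *
snap("side","pics/side1.png");snap("top","pics/top1.png")
E
```

```text
t 5.05 p [ 0.53530074 -0.01584531  0.01803607] rel [np.float64(-0.07305896580524274), np.float64(0.027646547526189485)] xt yaw 61.437831590107656 zt [-0.001  0.    -1.   ] gap -0.0018761190136664066 F [-3.3 -2.7  0.6]
e in tool [ 9.07624712e-01 -4.19785036e-01 -7.62660220e-05] n in tool [ 0.41978457  0.90762395 -0.0013336 ]
```

View pics/side1.png

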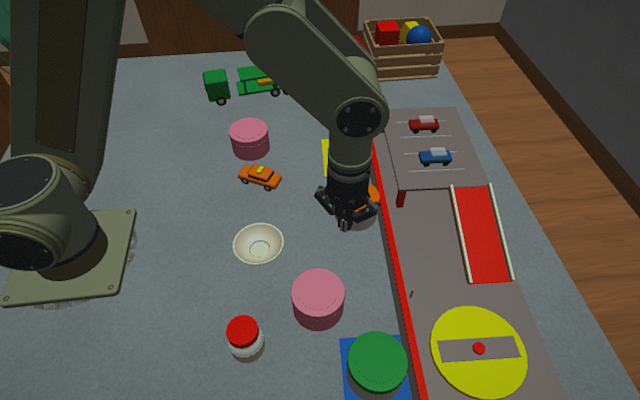

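View pics/top1.png

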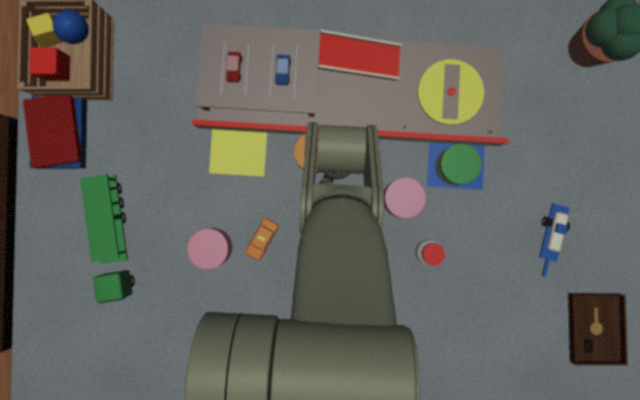

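The tin is moving along the wall: its lid's left edge went from column 308 to 294 in the top view. The green tin is untouched at (460,164), and the side view shows the tool behind the tin at (348,210). I'll keep pushing.

Request:
move_arm(increments=[0.054,-0.025,0,0,0,0,0,0.109,-0.051,0,0,0,0,0,0.163,-0.076,0,0,0,0,0,0.218,-0.101,0,0,0,0,0,0.272,-0.127,0,0,0,0,0,0.326,-0.152,0,0,0,0,0,0.381,-0.177,0,0,0,0,0,0.435,-0.203,0,0,0,0,0,0.49,-0.228,0,0,0,0,0,0.544,-0.253,0,0,0,0,0,0.598,-0.279,0,0,0,0,0,0.653,-0.304,0,0,0,0,0,0.707,-0.329,0,0,0,0,0,0.761,-0.355,0,0,0,0,0,0.816,-0.38,0,0,0,0,0,0.861,-0.401,0,0,0,0,0,0.888,-0.414,0,0,0,0,0,0.906,-0.422,0,0,0,0,0,0.906,-0.422,0,0,0,0,0])

```text
time: 7.05
tcp_pos: [0.5423, 0.084, 0.0183]
tool_rot: [0.0, 0.86, 0.511, 0.0]
force: [-2.5, -2.8, -0.7]
finger_gap: -0.001
gripper_force: 0.0
```

Request:
move_arm(increments=[0.045,-0.021,0,0,0,0,0,0.091,-0.042,0,0,0,0,0,0.136,-0.063,0,0,0,0,0,0.181,-0.084,0,0,0,0,0,0.227,-0.106,0,0,0,0,0,0.272,-0.127,0,0,0,0,0,0.317,-0.148,0,0,0,0,0,0.363,-0.169,0,0,0,0,0,0.408,-0.19,0,0,0,0,0,0.453,-0.211,0,0,0,0,0,0.498,-0.232,0,0,0,0,0,0.535,-0.249,0,0,0,0,0,0.571,-0.266,0,0,0,0,0,0.589,-0.275,0,0,0,0,0,0.589,-0.275,0,0,0,0,0])

```text
time: 8.55
tcp_pos: [0.5469, 0.1492, 0.0184]
tool_rot: [0.0, 0.86, 0.511, 0.001]
force: [-1.0, -1.2, -0.0]
finger_gap: -0.0
gripper_force: 0.0
```

```bash
python3 st.py; python3 - <<'E'
from h import *
snap("side","pics/side2.png");snap("top","pics/top2.png")
a=cv2.imread("pics/top2.png")[90:210,170:410];b=cv2.imread("pics/side2.png")[90:250,270:430]
b=cv2.resize(b,(300,300));a=cv2.resize(a,(480,240));c=np.zeros((300,780,3),np.uint8);c[:240,:480]=a;c[:,480:]=b
cv2.imwrite("pics/c2.png",c)
E
```

```text
t 8.55 p [0.54687233 0.149161   0.01841656] rel [np.float64(-0.07227867954402072), np.float64(0.1930564415236323)] xt yaw 61.437924530440576 zt [ 0.002  0.001 -1.   ] gap -6.537898124210601e-05 F [-1.  -1.2 -0. ]
e in tool [ 9.07624905e-01 -4.19784129e-01  6.44880196e-04] n in tool [0.41978287 0.90762449 0.00149311]
```

View pics/c2.png

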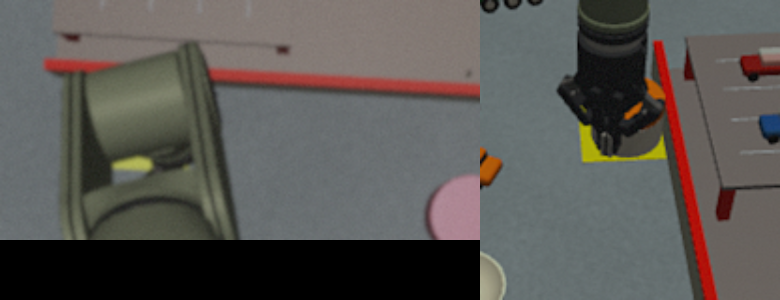

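The tin is in the yellow bay, seen at crop right (630,130) against the wall with the yellow showing around it. I'll push the last 16 mm, then back off and lift.

Request:
move_arm(increments=[0.027,-0.013,0,0,0,0,0,0.054,-0.025,0,0,0,0,0,0.082,-0.038,0,0,0,0,0,0.109,-0.051,0,0,0,0,0,0.127,-0.059,0,0,0,0,0,0.14,-0.065,0,0,0,0,0,0.147,-0.068,0,0,0,0,0,0.147,-0.068,0,0,0,0,0,0.147,-0.068,0,0,0,0,0])

```text
time: 9.55
tcp_pos: [0.5472, 0.1647, 0.0182]
tool_rot: [0.0, 0.86, 0.511, -0.0]
force: [-2.6, -2.8, 1.0]
finger_gap: 0.002
gripper_force: 0.0
```

Request:
move_arm(increments=[-0.05,0,0,0,0,0,0,-0.2,0,0,0,0,0,0,-0.5,0,0,0,0,0,0,-0.6,0,-0.3,0,0,0,0,-0.6,0,-0.7,0,0,0,0,-0.6,0,-1.0,0,0,0,0])

```text
time: 10.15
tcp_pos: [0.5191, 0.1112, 0.1204]
tool_rot: [0.0, 0.86, 0.51, 0.002]
force: [0.8, 0.4, 0.5]
finger_gap: -0.001
gripper_force: 0.0
```

Request:
move_arm(increments=[-0.4,0,-0.3,0,0,0,0,-0.8,0,-0.6,0,0,0,0,-1.0,0,-0.9,0,0,0,0])

```text
time: 10.45
tcp_pos: [0.4689, 0.022, 0.2095]
tool_rot: [0.0, 0.86, 0.51, 0.0]
force: [1.6, -0.7, 0.3]
finger_gap: 0.0
gripper_force: 0.0
```

Request:
move_arm(increments=[-0.4,0,0,0,0,0,0,-0.8,0,0,0,0,0,0,-1.0,0,0,0,0,0,0,-1.0,0,0,0,0,0,0])

```text
time: 10.85
tcp_pos: [0.4216, -0.0655, 0.2086]
tool_rot: [0.001, 0.861, 0.509, 0.0]
force: [0.3, 0.5, -0.6]
finger_gap: -0.004
gripper_force: 0.0
```

Request:
move_arm(increments=[-0.4,0,0,0,0,0,0,-0.8,0,0,0,0,0,0,-1.0,0,0,0,0,0,0,-1.0,0,0,0,0,0,0])

```text
time: 11.25
tcp_pos: [0.3747, -0.1525, 0.2084]
tool_rot: [0.001, 0.861, 0.509, 0.0]
force: [-0.2, -0.4, 0.0]
finger_gap: 0.003
gripper_force: 0.0
```

```bash
python3 st.py; python3 - <<'E'
from h import *
o=np.array([.6064,-.0482]);e=np.array([.06525,.99787]);n=np.array([.99787,-.06525])
r=snap("top","pics/top3.png")
for lo,hi,roi in(((8,120,90),(20,255,255),(195,125,290,185)),((50,90,50),(80,255,255),(430,135,495,195))):
    try:
        p,uv=cen(r,lo,hi,roi,.06);print((p[:2]-o)@n,(p[:2]-o)@e,uv)
    except Exception as x: print(x)
E
```

```text
t 11.25 p [ 0.37474455 -0.15253095  0.20841481] rel [np.float64(-0.22435442881911255), np.float64(-0.11922424306838955)] xt yaw 61.246396981845734 zt [ 0.001 -0.001 -1.   ] gap 0.003049283695217746 F [-0.2 -0.4  0. ]
e in tool [ 9.06217247e-01 -4.22814645e-01 -4.19721520e-04] n in tool [0.42281482 0.90621638 0.00126397]
-0.04475062992555293 0.25726539533815307 (234.50064086914062, 146.5975341796875)
-0.05194629446930453 -0.2532869045788274 (460.3312072753906, 163.5327606201172)
```

View pics/top3.png

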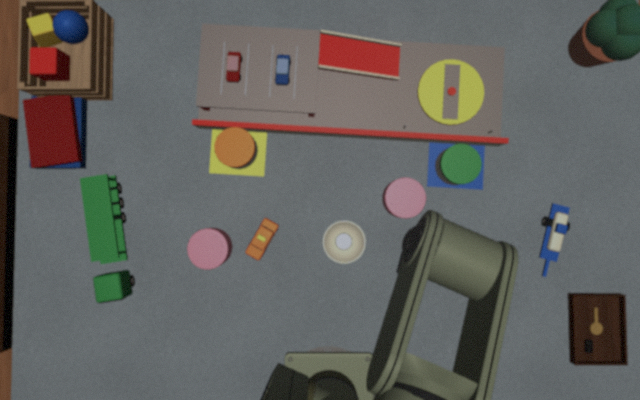

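The orange tin stands at (235,147) in the yellow bay, touching the wall and about 3 mm from the bay's middle. The green tin has not moved and the robot is clear, so I'll hand it in.

```bash
python3 -c "
from cell import arm
print(arm.finish_job())"
```

```text
the job is handed in; nothing more can be done
None
```

The job is handed in: by the last camera measurement the orange-lidded tin stands in the yellow bay against the wall, about 3 mm from the bay's middle, and the green-lidded tin has not moved; handing in returned no verdict.

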